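# Transfer the sampled vials to the retain rack in order

## Robot

A 6-joint arm with a two-finger parallel gripper is mounted at the origin on the work surface. World frame = base frame: x ahead of the robot, y to its left, z up, the work surface at z = 0. Lengths are in m, angles in rad, forces in N, time in s.
With the tool pointing down it reaches from about 0.25 to 0.725 m from the base axis. Payload 9.7 kg.
Tool frame: the origin (TCP) lies at the very end of the fingers, on their centre line; the grasp point (between the pads) lies 19 mm behind it; z points along the fingers, x is the direction in which the jaws open and shut, and the axes are right-handed (so a half turn about z gives the same grasp; the last joint's range is limited). The gripper opens to 85 mm and grips with 20 to 120 N. Pads are 22 mm wide; open, the fingers measure 114 mm over their backs; the gripper's body (76 mm by 85 mm) begins 54 mm behind the grasp point. The pads swing forward as they close: fully open they stand 13 mm farther back than shut.
Start: joints at [-1.175, 0.087, 0.176, 1.66, 0, 1.571], TCP at [0.212, -0.507, 0.231] pointing down, gripper open.
Joint ranges: [-3.13, 3.13], [-0.85, 1.81], [-1.15, 1.24], [-2.2, 2.28], [-1.44, 1.52], [-3.14, 3.14]. Speed limits (rad/s): [2.22, 2.22, 2.57, 3.14, 3.14, 3.14].

## Interface

Orientations are given as a rotation vector (axis times angle).
In Python, from cell import manip, vision gives the robot as it stands.
- The arm moves only by the shell command python3 -m pendant 'ROWS' [FORCE]. ROWS is a JSON object of lists of equal length, an entry for each row: "gripper": the finger opening in cm, from 0 to 8.54; "xyz": the shift along the tool's x, y, z in cm, a list of three; "twist": the turn about the tool's z in degrees. In form: {"gripper": [gripper, ...], "xyz": [[dx, dy, dz], ...], "twist": [twist, ...]}. A call has 1 to 5 rows; each row is the pose to reach, as a shift and turn from the pose measured when the call began, along the tool's axes at that moment; what a row does not reach only later rows make up. A row lasts 1/8 s, in which the tool goes at most 62.5 mm and 10.7 degrees, less where a joint would pass 70% of its speed; a pose out of reach is approached as far as the arm can. A call with a gripper value outside its range is refused whole. The fingers move at their own pace and stop on an object; FORCE is the grip in N (left out, the last holds). Time passes only in rows, so rows that repeat a pose let the fingers close. It gives the time, the measured TCP pose, the force and the opening at its end, in the units of the state.
- manip.state(): the state, without advancing time (a new reading comes with each control period).
- vision.snapshot(name): name is "scene" or "top" or "wrist"; returns (picture, depth): 384x512x3 uint8, red, green, blue; 384x512 float32, m along the optical axis (not along the pixel's ray), 0 where there is no reading.
- vision.camera_params(name): a dict with "intrinsics" (3x3 intrinsics, pixels), "world_from_camera" (4x4, takes a point from camera to world coordinates). Camera axes: x right, y down, z forward; pixel columns grow to the right and rows downward; lengths in m; the calibration is good to about 2 mm. A picture is of the moment at which its call begins: read the wrist's pose just before it. camera_params takes no time and is no camera call; for the wrist camera it gives the pose at the moment of the call.
- manip.finish_job(): hands the job in, once; it reports no verdict.
The state is a dict: "time": time; "joint_pos": joint angles; "dq": joint speeds; "joint_torque": joint torques, N m; "tcp_pos": TCP position; "tool_rot": TCP orientation; "ft_force": force on the tool from outside, world axes, zero at the start; "ft_torque": the same for the moment, N m; "grip_width": opening from 0.0 (shut) to 1.0 (fully open).
Only numpy, scipy, OpenCV 4.12 (cv2) and the standard library are available. Lean on these libraries where they do the work, as an engineer would, in place of code of your own. Each camera call takes 0.05 s, during which the arm holds its last target.

## Task

Goods-in inspection is finished: move the four sampled injection vials, one at a time, from the grey inspection rack to the empty aluminium retain rack, keeping their order, so that counted from the end with the label tab each vial comes to stand upright in the bay of the same number as the one it was taken from (both racks are counted from their own tab). They are glass: set each one down on the floor of its bay rather than dropping it, tip none over, and leave the marker pen and the small white carton where they are.

Things in the scene. Friction and masses are not known exactly. Their poses are not given: they have to be found in the camera images.
- slim_vial_mid (a point): Slim vial, slimmest of the four: loose, upright, amber glass, paper label, 21 mm aluminium crimp cap. Body 24 mm in diameter, straight up to 43 mm above its underside, 60 mm tall with cap, under 150 g. Point on its axis half-way up, 30 mm above its underside; z up. Starts in any bay of the inspection rack, near the bay's middle.
- short_vial_mid (a point): Short vial, shortest of the four: loose, upright, amber glass, paper label, 21 mm aluminium crimp cap. Body 30 mm in diameter, straight up to 38 mm above its underside, 55 mm tall with cap, under 150 g. Point on its axis half-way up, 27.5 mm above its underside; z up. Starts in any bay of the inspection rack, near the bay's middle.
- tall_vial_mid (a point): Tall vial, tallest, same diameter as the short one: loose, upright, amber glass, paper label, 21 mm aluminium crimp cap. Body 30 mm in diameter, straight up to 58 mm above its underside, 75 mm tall with cap, under 150 g. Point on its axis half-way up, 37.5 mm above its underside; z up. Starts in any bay of the inspection rack, near the bay's middle.
- wide_vial_mid (a point): Wide vial, clearly the widest: loose, upright, amber glass, paper label, 21 mm aluminium crimp cap. Body 42 mm in diameter, straight up to 56 mm above its underside, 73 mm tall with cap, under 150 g. Point on its axis half-way up, 36.5 mm above its underside; z up. Starts in any bay of the inspection rack, near the bay's middle.
- inspection_rack: Grey plastic inspection rack, full at the start: four square bays in a row along x, 58 mm wide inside, 3 mm walls; 247 x 64 mm. A label tab with white card (30 x 46 mm) sticks out of the +x end; bays are counted from there: centres at x = +91.5 (bay 1), +30.5, -30.5, -91.5 mm (bay 4), y = 0. Origin: centre of underside, on the table; z up. Fixed, at any angle. Floors 6, wall tops 16 mm up.
- retain_rack: Aluminium retain rack, empty at the start: four square bays in a row along x, 58 mm wide inside, 3 mm walls; 247 x 64 mm. A label tab with white card (30 x 46 mm) sticks out of the +x end; bays are counted from there: centres at x = +91.5 (bay 1), +30.5, -30.5, -91.5 mm (bay 4), y = 0. Origin: centre of underside, on the table; z up. Fixed, at any angle. Floors 10, wall tops 20 mm up.
- marker_pen_mid (a point): Bystander: loose black and white marker pen lying on the surface between the racks, about 130 mm long, 16 mm thick. Point near its middle.
- vial_carton_mid (a point): Bystander: loose small white folding carton with a green band, 50 x 50 x 80 mm tall, upright beyond and between the racks. Point at its centre.
Mind the look-alikes: they are no part of the job. What is shaped like the part that bears tall_vial_mid but green or pink is not meant. What is shaped like the part that bears wide_vial_mid but yellow is not meant.

How it is judged:
By the outcome, as a careful person would: the job done as asked, in the order asked, and still so for the second after the job is handed in, with the robot touching nothing.
It also fails if it takes over 120 s, if anything falls off the work surface, if the arm or the gripper's body presses on something with over 40 N, if the wrist force passes 120 N, or if a joint passes its speed limit or range.

## Working session

There is one attempt and no reset: what is moved stays moved. The work goes in short steps, Python scripts to look and compute and a shell command to move; the robot and the scene stay as the last step left them, time stands still between calls to the robot, and variables do not carry over. Pictures are saved under pics/ and viewed, and the job is handed in when it is done.

```bash
mkdir -p pics; ls
python3 - <<'E'
from cell import manip, vision
import cv2,numpy as np
print(manip.state())
for n in ("scene","top"):
    p,d=vision.snapshot(n)
    cv2.imwrite(f"pics/{n}0.png",p[:,:,::-1]); np.savez(f"pics/{n}0.npz",p=p,d=d)
    c=vision.camera_params(n); print(n,c)
E
```

```text
pics
{'time': 0.0, 'joint_pos': array([-1.17499083e+00,  8.74731101e-02,  1.75137632e-01,  1.65978492e+00,
        2.68996455e-05,  1.57078285e+00]), 'dq': array([-1.31215960e-03, -5.83532123e-05, -1.16729064e-04, -1.55381092e-03,
        1.47484798e-04,  2.09031919e-04]), 'joint_torque': array([-2.16901281e-03, -5.20391786e+01,  4.64801645e+01,  1.63828785e-02,
        7.34438277e-05,  4.97293769e-06]), 'tcp_pos': array([ 0.21197533, -0.50727089,  0.23057769]), 'tool_rot': array([-2.61422844e+00,  1.74087901e+00,  1.70728117e-03]), 'ft_force': array([ 0.04589623, -0.00078311, -0.11879341]), 'ft_torque': array([ 0.01659039, -0.00100025, -0.02253955]), 'grip_width': 1.0006184339346162}
scene {'intrinsics': array([[443.70310185,   0.        , 261.87639836],
       [  0.        , 443.70310185, 188.40710127],
       [  0.        ,   0.        ,   1.        ]]), 'world_from_camera': array([[-0.76586909,  0.36165655, -0.53164751,  1.17115815],
       [ 0.64297317,  0.43779855, -0.62842496,  0.70691604],
       [ 0.00548051, -0.82312634, -0.56783184,  0.67175826],
       [ 0.        ,  0.        ,  0.        ,  1.        ]])}
top {'intrinsics': array([[386.76808391,   0.        , 257.24283322],
       [  0.        , 386.76808391, 187.53752834],
       [  0.        ,   0.        ,   1.        ]]), 'world_from_camera': array([[ 0.08985541, -0.97465492,  0.20487509,  0.40067238],
       [-0.99594338, -0.08891872,  0.01379298,  0.00562311],
       [ 0.00477383, -0.20528336, -0.97869094,  1.10350003],
       [ 0.        ,  0.        ,  0.        ,  1.        ]])}
```

View pics/scene0.png

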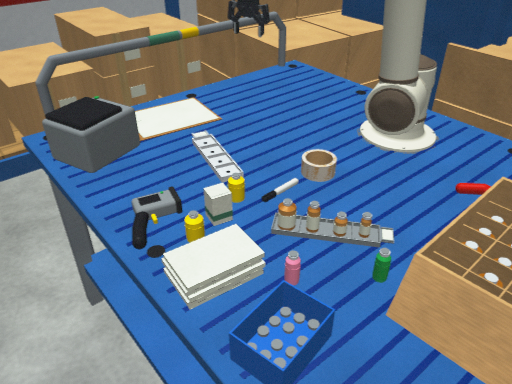

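View pics/top0.png

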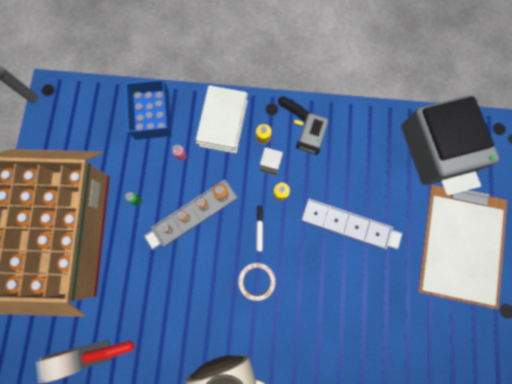

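The top view shows the inspection rack with its tab at (152,240) and four vials. The empty retain rack has its tab at (396,240). The pen is at (260,228) and the carton at (271,160). The look-alikes are yellow (263,132) and (282,190), pink (179,152) and green (132,198), all outside the rack. Next I'll enlarge and measure.

```bash
cat > h.py <<'E'
import numpy as np,cv2
from cell import vision
def cloud(n,d):
    c=vision.camera_params(n);K=c["intrinsics"];T=c["world_from_camera"]
    v,u=np.mgrid[:d.shape[0],:d.shape[1]]
    P=np.stack([(u-K[0,2])/K[0,0]*d,(v-K[1,2])/K[1,1]*d,d],-1)
    return P@T[:3,:3].T+T[:3,3]
def ray(n,u,v,z):
    c=vision.camera_params(n);K=c["intrinsics"];T=c["world_from_camera"]
    r=T[:3,:3]@np.array([(u-K[0,2])/K[0,0],(v-K[1,2])/K[1,1],1]);o=T[:3,3]
    return o+r*(z-o[2])/r[2]
E
python3 - <<'E'
import numpy as np,cv2
from h import *
t=np.load('pics/top0.npz');s=np.load('pics/scene0.npz')
p=t['p'][:,:,::-1];q=s['p'][:,:,::-1]
a=cv2.resize(p[170:260,140:245],None,fx=4,fy=4,interpolation=2)
b=cv2.resize(p[190:260,295:410],None,fx=4,fy=4,interpolation=2)
c=cv2.resize(q[190:250,265:400],None,fx=5,fy=5,interpolation=2)
W=max(x.shape[1] for x in (a,b));
cv2.imwrite('pics/c1.png',a);cv2.imwrite('pics/c2.png',b);cv2.imwrite('pics/c3.png',c)
X=cloud('top',t['d'])
z=X[...,2]; print('table z',np.median(z[260:300,150:230]))
hsv=cv2.cvtColor(p,cv2.COLOR_BGR2HSV)
notblue=~((hsv[...,0]>95)&(hsv[...,0]<130)&(hsv[...,1]>110))
for nm,(r0,r1,c0,c1) in dict(insp=(170,260,140,245),ret=(190,260,295,410)).items():
    m=np.zeros(z.shape,np.uint8);m[r0:r1,c0:c1]=notblue[r0:r1,c0:c1]
    n,l,st,ce=cv2.connectedComponentsWithStats(m)
    for i in range(1,n):
        if st[i,4]>30:
            print(nm,st[i],ce[i]); 
    i=1+np.argmax(st[1:,4]); mm=(l==i)
    print(nm,'z pct',np.percentile(z[mm],[5,25,50,75,95,99]))
    if nm=='insp':
        k=((z>.045)&mm).astype(np.uint8)
        n,l2,st,ce=cv2.connectedComponentsWithStats(k)
        for j in range(1,n):
            if st[j,4]>5: g=l2==j; print('vial',st[j,4],ce[j],X[g].mean(0).round(4),z[g].max().round(4))
E
```

```text
table z -0.0010082885931959051
insp [ 144  179   93   71 2312] [190.28589965 214.66695502]
insp z pct [0.00051448 0.00447854 0.00807783 0.01794137 0.06840761 0.08072367]
vial 190 [220.12631579 191.1       ] [0.5966 0.1193 0.0767] 1.1035
vial 108 [201.5        203.14814815] [0.5604 0.1666 0.0692] 0.0826
vial 73 [182.09589041 215.79452055] [0.5215 0.2144 0.0691] 1.1035
vial 66 [165.16666667 227.75757576] [0.4848 0.2536 0.0767] 1.1035
ret [ 301  198  102   52 2436] [350.87397373 224.67816092]
ret z pct [-6.07639144e-05  7.52724042e-03  9.58178233e-03  1.28230903e-02
  1.98881038e-02  2.23240427e-02]
```

View pics/c1.png

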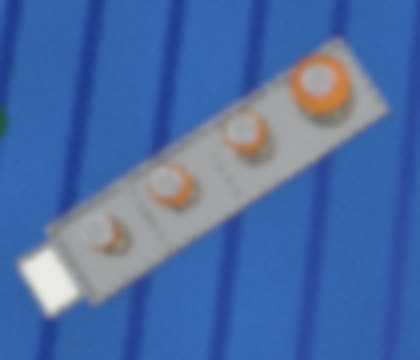

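View pics/c2.png

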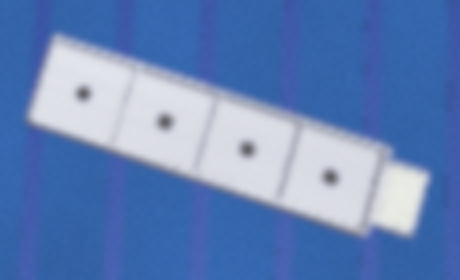

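View pics/c3.png

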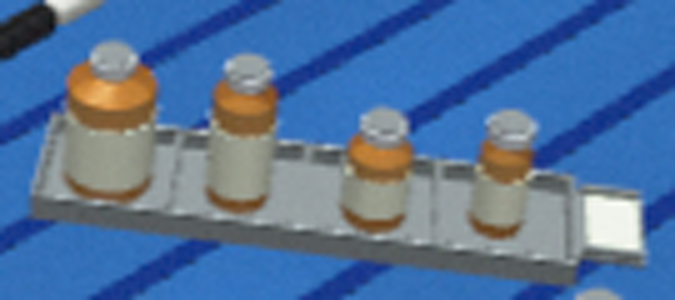

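Run:
```python
import numpy as np,cv2
from h import *
t=np.load('pics/top0.npz');s=np.load('pics/scene0.npz')
g=cv2.cvtColor(t['p'],cv2.COLOR_RGB2GRAY).astype(float)
def dot(u,v,r,sgn,n=None):
    for _ in range(5):
        ui,vi=int(round(u)),int(round(v)); w=sgn*(g[vi-r:vi+r+1,ui-r:ui+r+1]);w=np.clip(w-np.median(w)-15,0,None)
        y,x=np.mgrid[vi-r:vi+r+1,ui-r:ui+r+1];u,v=(x*w).sum()/w.sum(),(y*w).sum()/w.sum()
    return u,v
R=[]
for u,v in [(377.5,233.8),(356.5,227),(336,220),(315.5,213)]:
    c=dot(u,v,3,-1);R.append(ray('top',*c,.010));print('ret',np.round(c,2),R[-1].round(4))
R=np.array(R);print(np.linalg.norm(np.diff(R,axis=0),axis=1),'ang',np.degrees(np.arctan2(*(R[0]-R[3])[1::-1])))
# rack outlines
hsv=cv2.cvtColor(t['p'],cv2.COLOR_RGB2HSV)
nb=(~((hsv[...,0]>95)&(hsv[...,0]<130)&(hsv[...,1]>110))).astype(np.uint8)
for nm,b,z in(('insp',(170,260,140,245),.012),('ret',(190,260,295,410),.015)):
    m=np.zeros_like(nb);m[b[0]:b[1],b[2]:b[3]]=nb[b[0]:b[1],b[2]:b[3]]
    m=cv2.morphologyEx(m,cv2.MORPH_OPEN,np.ones((17,17)))if 0 else m
    pts=np.argwhere(m)[:,::-1]
    rc=cv2.minAreaRect(pts.astype(np.float32));bx=cv2.boxPoints(rc)
    W=np.array([ray('top',*x,z) for x in bx]);print(nm,rc,W.round(4).tolist())
# vial caps: low-sat bright disc in top
for nm,(u,v),z in(('slim',(165.5,228),.066),('short',(182.5,216),.061),('tall',(201.3,202.8),.081),('wide',(219.8,190.5),.079)):
    ui,vi=int(u),int(v);r=5
    w=np.clip(g[vi-r:vi+r+1,ui-r:ui+r+1]-np.percentile(g[vi-r:vi+r+1,ui-r:ui+r+1],70),0,None)
    y,x=np.mgrid[vi-r:vi+r+1,ui-r:ui+r+1];c=((x*w).sum()/w.sum(),(y*w).sum()/w.sum())
    print(nm,np.round(c,2),ray('top',u,v,z).round(4),ray('top',*c,z).round(4))
# scene cap clusters
X=cloud('scene',s['d']);d=s['d']
ok=(d>0)&(X[...,2]>.045)&(X[...,2]<.1)
m=np.zeros(d.shape,np.uint8);m[190:250,265:400]=ok[190:250,265:400]
n,l,st,ce=cv2.connectedComponentsWithStats(m)
for i in range(1,n):
    if st[i,4]>10:print(ce[i],st[i,4],X[l==i].mean(0).round(4),np.percentile(X[l==i][:,2],97))
```

```text
ret [377.14 233.82] [ 0.5274 -0.3279  0.01  ]
ret [356.4  226.84] [ 0.5418 -0.2688  0.01  ]
ret [335.79 220.01] [ 0.5559 -0.2097  0.01  ]
ret [315.4  212.93] [ 0.571  -0.1508  0.01  ]
[0.06085263 0.0607653  0.06084278] ang -103.81505242169982
insp ((189.52439880371094, 213.78048706054688), (53.569602966308594, 98.75804138183594), 77.90524291992188) [[0.5672, 0.365, 0.012], [0.6529, 0.0961, 0.012], [0.5049, 0.0489, 0.012], [0.4233, 0.3111, 0.012]]
ret ((352.1499938964844, 225.0500030517578), (102.14156341552734, 24.66576385498047), 18.434946060180664) [[0.5444, -0.1074, 0.015], [0.6135, -0.1251, 0.015], [0.5459, -0.403, 0.015], [0.4787, -0.3821, 0.015]]
slim [163.33 225.9 ] [0.4852 0.2551 0.066 ] [0.4903 0.2616 0.066 ]
short [180.59 213.68] [0.522  0.2149 0.061 ] [0.5278 0.2209 0.061 ]
tall [199.89 202.36] [0.5595 0.1654 0.081 ] [0.5604 0.1693 0.081 ]
wide [218.89 189.26] [0.5978 0.12   0.079 ] [0.601  0.1229 0.079 ]
[286.59507042 208.42957746] 284 [0.6097 0.1305 0.0633] 0.07957866948052558
[313.16019417 210.38349515] 206 [0.5706 0.176  0.0655] 0.08173386514151695
[340.61261261 217.55855856] 111 [0.5308 0.2239 0.0541] 0.06210232252312307
[366.07758621 218.06034483] 116 [0.4927 0.2645 0.0582] 0.06729089435895211
[383.8 248.6] 15 [0.5611 0.3615 0.0749] 0.07712594102790762
```

Nothing ambiguous inside the rack. Counted from the tab it holds slim (bay 1, scene 365,224), short (bay 2, 341,222), tall (bay 3, 313,216) and wide (bay 4, 287,213), all amber. The retain bay centres are 60.8 mm apart against 61 expected, so that measurement holds. Next I'll write a go-to calculator and move to a hover above the inspection rack.

```bash
cat > go.py <<'E'
# prints shift from the current pose to x y z yaw(deg) in tool axes, cm/deg
import sys,numpy as np
from scipy.spatial.transform import Rotation as R
from cell import manip
s=manip.state();M=R.from_rotvec(s['tool_rot']).as_matrix()
yaw=np.degrees(np.arctan2(M[1,0],M[0,0]))
print('t %.2f tcp'%s['time'],s['tcp_pos'].round(4),'yaw %.1f'%yaw,'tilt',np.degrees(np.arccos(-M[2,2])).round(2),'F',s['ft_force'].round(1),'grip %.3f'%s['grip_width'])
a=list(map(float,sys.argv[1:]))
for i in range(0,len(a),4):
    x=a[i:i+4];d=M.T@(np.array(x[:3])-s['tcp_pos'])*100
    print(x,'-> xyz',d.round(2),'twist %.1f'%-((x[3]-yaw+180)%360-180))
E
python3 go.py .541 .189 .25 40
```

```text
t 0.10 tcp [ 0.212  -0.5073  0.2306] yaw -67.3 tilt 0.07 F [0.2 0.1 0.3] grip 0.999
[0.541, 0.189, 0.25, 40.0] -> xyz [-51.56 -57.21  -1.87] twist -107.3
```

```bash
python3 -m pendant '{"gripper":[8.5,8.5,8.5,8.5,8.5],"xyz":[[-51.6,-57.2,-1.9],[-51.6,-57.2,-1.9],[-51.6,-57.2,-1.9],[-51.6,-57.2,-1.9],[-51.6,-57.2,-1.9]],"twist":[-107,-107,-107,-107,-107]}' 40; python3 go.py .541 .189 .25 40
```

```text
time: 0.72
tcp_pos: [0.3457, -0.2231, 0.2388]
tool_rot: [-3.12, 0.363, -0.0]
ft_force: [2.4, -0.3, 0.0]
grip_width: 0.996
t 0.72 tcp [ 0.3457 -0.2231  0.2388] yaw -13.3 tilt 0.04 F [ 2.4 -0.3  0. ] grip 0.996
[0.541, 0.189, 0.25, 40.0] -> xyz [  9.54 -44.6   -1.09] twist -53.3
```

```bash
python3 -m pendant '{"gripper":[8.5,8.5,8.5,8.5,8.5],"xyz":[[9.5,-44.6,-1.1],[9.5,-44.6,-1.1],[9.5,-44.6,-1.1],[9.5,-44.6,-1.1],[9.5,-44.6,-1.1]],"twist":[-53.3,-53.3,-53.3,-53.3,-53.3]}'; python3 go.py .541 .189 .25 40
```

```text
time: 1.35
tcp_pos: [0.479, 0.0598, 0.2465]
tool_rot: [-2.948, -1.084, -0.001]
ft_force: [0.5, -0.4, -0.4]
grip_width: 0.996
t 1.35 tcp [0.479  0.0598 0.2465] yaw 40.4 tilt 0.03 F [ 0.5 -0.4 -0.4] grip 0.996
[0.541, 0.189, 0.25, 40.0] -> xyz [13.09 -5.83 -0.34] twist 0.4
```

```bash
python3 -m pendant '{"gripper":[8.5,8.5,8.5,8.5],"xyz":[[13.1,-5.8,-0.3],[13.1,-5.8,-0.3],[13.1,-5.8,-0.3],[13.1,-5.8,-0.3]],"twist":[0,0,0,0]}'; python3 go.py
python3 - <<'E'
from h import *
c=vision.camera_params('wrist')
p,d=vision.snapshot('wrist');np.savez('pics/w1.npz',p=p,d=d,K=c['intrinsics'],T=c['world_from_camera'])
cv2.imwrite('pics/w1.png',p[:,:,::-1]);print(c)
E
```

```text
time: 1.85
tcp_pos: [0.5413, 0.1901, 0.2484]
tool_rot: [-2.947, -1.087, 0.002]
ft_force: [0.3, -0.8, -1.1]
grip_width: 0.995
t 1.85 tcp [0.5413 0.1901 0.2484] yaw 40.5 tilt 0.09 F [ 0.3 -0.8 -1.1] grip 0.995
{'intrinsics': array([[265.66934381,   0.        , 254.72331059],
       [  0.        , 265.66934381, 187.51944064],
       [  0.        ,   0.        ,   1.        ]]), 'world_from_camera': array([[ 7.59327486e-01,  6.17242444e-01,  2.05994017e-01,
         4.87518720e-01],
       [ 6.50708619e-01, -7.20153491e-01, -2.40743103e-01,
         2.51607260e-01],
       [-2.49550412e-04,  3.16844937e-01, -9.48477318e-01,
         3.90732013e-01],
       [ 0.00000000e+00,  0.00000000e+00,  0.00000000e+00,
         1.00000000e+00]])}
```

View pics/w1.png

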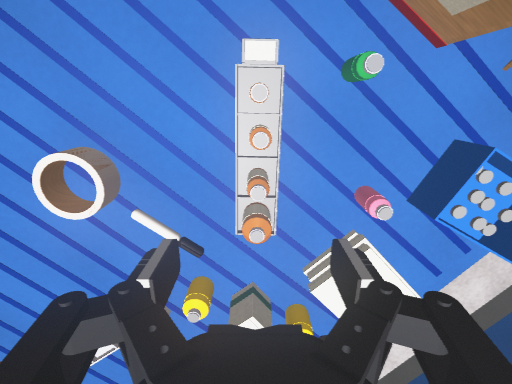

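Wrist view: the tab is at (261,50), with slim (259,92), short (261,138), tall (258,193) and wide (257,236) in bays 1–4. I'll cast rays at each cap height.

```bash
cat > caps.py <<'E'
from h import *
f=np.load('pics/w1.npz');p=f['p'];K=f['K'];T=f['T']
def wr(u,v,z):
    r=T[:3,:3]@np.array([(u-K[0,2])/K[0,0],(v-K[1,2])/K[1,1],1]);o=T[:3,3];return o+r*(z-o[2])/r[2]
big=cv2.resize(p[35:250,225:300],None,fx=4,fy=4,interpolation=cv2.INTER_CUBIC)
hsv=cv2.cvtColor(big,cv2.COLOR_RGB2HSV);out=big[:,:,::-1].copy()
e=cv2.Canny(cv2.cvtColor(big,cv2.COLOR_RGB2GRAY),40,100)
L={}
for nm,(u,v),z,in(('slim',(259,92),.066),('short',(261,138),.061),('tall',(258,193),.081),('wide',(257,236),.079)):
    g=cv2.cvtColor(big,cv2.COLOR_RGB2GRAY)
    cx,cy=(u-225+.5)*4,(v-35+.5)*4
    rr=.0105*K[0,0]/(T[2,3]-z)*4   # expected radius px in crop
    x0,y0=int(cx-2*rr),int(cy-2*rr);roi=cv2.medianBlur(g[max(y0,0):int(cy+2*rr),max(x0,0):int(cx+2*rr)],5)
    c=cv2.HoughCircles(roi,cv2.HOUGH_GRADIENT,1,200,param1=80,param2=8,minRadius=int(rr*.85),maxRadius=int(rr*1.25))
    if c is None: print(nm,'none',rr);continue
    x,y,r=c[0,0];x+=max(x0,0);y+=max(y0,0);cv2.circle(out,(int(x),int(y)),int(r),(255,0,255),1)
    uu,vv=x/4+225-.5,y/4+35-.5
    L[nm]=wr(uu,vv,z);print(nm,'px',(uu,vv),'r',r,'exp',rr,L[nm].round(4))
cv2.imwrite('pics/caps.png',cv2.resize(out[:,:],None,fx=.69,fy=.69))
# rack corners at wall tops z=.016: blue-ness boundary
hs=cv2.cvtColor(p,cv2.COLOR_RGB2HSV);nb=~((hs[...,0]>95)&(hs[...,0]<130)&(hs[...,1]>110))
for v in (75,100,120,145,165,205):
    c=261
    a=c
    while nb[v,a]:a-=1
    b=c
    while nb[v,b]:b+=1
    P,Q=wr(a+.5,v,.016),wr(b-.5,v,.016);print(v,a,b,'mid',((P+Q)/2)[:2].round(4),'w',np.linalg.norm(P-Q).round(4))
E
python3 caps.py
```

```text
slim px (np.float32(258.625), np.float32(92.125)) r 35.9 exp 34.360986918451246 [0.4861 0.26   0.066 ]
short px (np.float32(260.125), np.float32(139.875)) r 33.3 exp 33.839942773569604 [0.5238 0.2193 0.061 ]
tall px (np.float32(257.625), np.float32(189.625)) r 44.4 exp 36.02505386232356 [0.5593 0.1732 0.081 ]
wide px (np.float32(256.625), np.float32(234.625)) r 32.9 exp 35.793925505941836 [0.5996 0.1245 0.079 ]
75 234 285 mid [0.4731 0.2779] w 0.0651
100 234 283 mid [0.4923 0.2537] w 0.0643
120 234 282 mid [0.5088 0.2335] w 0.0644
145 234 281 mid [0.5307 0.2071] w 0.0649
165 234 280 mid [0.5491 0.1847] w 0.0651
205 234 278 mid [0.5886 0.1365] w 0.0654
```

View pics/caps.png

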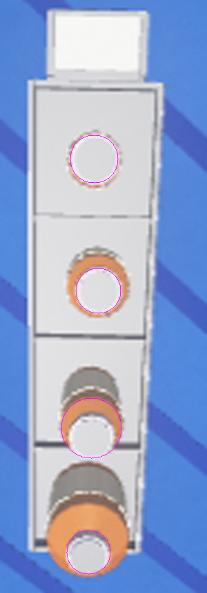

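```bash
python3 - <<'E'
from h import *
c=vision.camera_params('wrist')
p,d=vision.snapshot('wrist');np.savez('pics/w1.npz',p=p,d=d,K=c['intrinsics'],T=c['world_from_camera'])
E
python3 caps.py; python3 go.py
python3 - <<'E'
import numpy as np
f=np.load('pics/w1.npz');K=f['K'];T=f['T'];d=f['d'];p=f['p']
print(T[:3,3])
v,u=np.mgrid[:384,:512];P=np.stack([(u-K[0,2])/K[0,0]*d,(v-K[1,2])/K[1,1]*d,d],-1)@T[:3,:3].T+T[:3,3]
m=(u>235)&(u<282)&(v>60)&(v<250)&(d>0)
import cv2
for nm,(a,b),z in(('slim',(259,92),.066),('short',(260,140),.061),('tall',(257.5,192.5),.081),('wide',(256.5,235),.079)):
    g=m&(np.hypot(u-a,v-b)<12)&(abs(P[...,2]-z)<.004)
    q=P[g];(cx,cy),r=cv2.minEnclosingCircle(q[:,:2].astype(np.float32)*1000)
    print(nm,g.sum(),q.mean(0).round(4),'circ',cx,cy,r)
print('floor/table z',np.median(P[100:110,100:200,2]))
E
```

```text
slim px (np.float32(259.625), np.float32(91.625)) r 35.8 exp 34.31220050489049 [0.4866 0.2602 0.066 ]
short px (np.float32(259.375), np.float32(139.125)) r 38.0 exp 33.792623700909665 [0.5224 0.2184 0.061 ]
tall px (np.float32(257.875), np.float32(188.375)) r 42.3 exp 35.97143136317302 [0.5584 0.1735 0.081 ]
wide px (np.float32(257.375), np.float32(233.875)) r 32.1 exp 35.74098835297775 [0.5996 0.1247 0.079 ]
75 234 285 mid [0.473  0.2769] w 0.0652
100 235 284 mid [0.4932 0.2535] w 0.0644
120 235 283 mid [0.5098 0.2334] w 0.0645
145 235 281 mid [0.5312 0.2065] w 0.0636
165 235 280 mid [0.5495 0.184 ] w 0.0637
205 235 278 mid [0.5891 0.1357] w 0.064
t 1.95 tcp [0.5409 0.1884 0.2493] yaw 40.4 tilt 0.03 F [-0.7  0.4  0.3] grip 0.995
[0.48724566 0.25061358 0.39119373]
slim 258 [0.4864 0.26   0.0653] circ 486.37847900390625 259.8995361328125 10.21774959564209
short 213 [0.5238 0.2192 0.0603] circ 524.0997314453125 219.03826904296875 10.209700584411621
tall 202 [0.562  0.1701 0.0803] circ 562.2479858398438 169.5484161376953 10.163552284240723
wide 175 [0.6003 0.1232 0.078 ] circ 600.5830078125 122.5890121459961 10.317828178405762
floor/table z -0.00034506190385494295
```

The depth circles on the caps fit radius 10.2 mm against 10.5, and the cap heights match the sizes given. I'll take slim first, from bay 1.

```bash
python3 go.py .4862 .2588 .12 39.3 .4862 .2588 .021 39.3
```

```text
t 1.95 tcp [0.5409 0.1884 0.2493] yaw 40.4 tilt 0.03 F [-0.7  0.4  0.3] grip 0.995
[0.4862, 0.2588, 0.12, 39.3] -> xyz [ 0.4  -8.9  12.93] twist 1.1
[0.4862, 0.2588, 0.021, 39.3] -> xyz [ 0.4  -8.9  22.83] twist 1.1
```

```bash
python3 -m pendant '{"gripper":[7,7,7,7,7],"xyz":[[0.4,-6,5],[0.4,-8.9,10],[0.4,-8.9,12.9],[0.4,-8.9,12.9],[0.4,-8.9,12.9]],"twist":[1,1,1,1,1]}' 40; python3 go.py .4862 .2588 .021 39.3;python3 - <<'E'
from h import *
c=vision.camera_params('wrist')
p,d=vision.snapshot('wrist')
cv2.imwrite('pics/w2.png',p[:,:,::-1])
K=c['intrinsics'];T=c['world_from_camera']
v,u=np.mgrid[:384,:512];P=np.stack([(u-K[0,2])/K[0,0]*d,(v-K[1,2])/K[1,1]*d,d],-1)@T[:3,:3].T+T[:3,3]
g=(abs(P[...,2]-.065)<.004)&(np.hypot(P[...,0]-.4862,P[...,1]-.2588)<.018)
print(g.sum(),P[g].mean(0),cv2.minEnclosingCircle(P[g][:,:2].astype(np.float32)*1000))
E
```

```text
time: 2.58
tcp_pos: [0.487, 0.2581, 0.1225]
tool_rot: [-2.958, -1.057, -0.003]
ft_force: [-0.8, 0.5, -0.2]
grip_width: 0.817
t 2.58 tcp [0.487  0.2581 0.1225] yaw 39.3 tilt 0.11 F [-0.8  0.5 -0.2] grip 0.817
[0.4862, 0.2588, 0.021, 39.3] -> xyz [-0.04 -0.11 10.15] twist 0.0
485 [0.48577369 0.26088944 0.06518305] ((486.35784912109375, 260.2248840332031), 10.37862777709961)
```

View pics/w2.png

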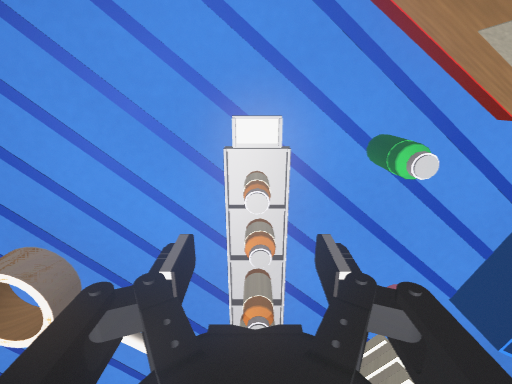

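```bash
python3 -m pendant '{"gripper":[7,7,7,7],"xyz":[[0,-0.15,5],[0,-0.15,9],[0,-0.15,10.15],[0,-0.15,10.15]],"twist":[0,0,0,0]}' 30; python3 go.py .4862 .2595 .021 39.3
```

```text
time: 3.12
tcp_pos: [0.4874, 0.2596, 0.0225]
tool_rot: [-2.958, -1.056, -0.006]
ft_force: [-0.1, 0.7, 0.9]
grip_width: 0.815
t 3.12 tcp [0.4874 0.2596 0.0225] yaw 39.3 tilt 0.22 F [-0.1  0.7  0.9] grip 0.815
[0.4862, 0.2595, 0.021, 39.3] -> xyz [-0.1  -0.07  0.15] twist -0.0
```

```bash
python3 -m pendant '{"gripper":[2,2,2,2,2],"xyz":[[-0.1,-0.05,0.15],[-0.1,-0.05,0.15],[-0.1,-0.05,0.15],[-0.1,-0.05,0.15],[-0.1,-0.05,0.15]],"twist":[0,0,0,0,0]}' 30; python3 -m pendant '{"gripper":[2,2],"xyz":[[0,0,0],[0,0,0]],"twist":[0,0]}' ;python3 go.py
```

```text
time: 3.75
tcp_pos: [0.487, 0.2597, 0.0222]
tool_rot: [-2.958, -1.056, -0.009]
ft_force: [-0.3, -0.3, 5.9]
grip_width: 0.269
time: 4.0
tcp_pos: [0.487, 0.2597, 0.0223]
tool_rot: [-2.958, -1.056, -0.009]
ft_force: [0.3, 0.5, 2.4]
grip_width: 0.27
t 4.00 tcp [0.487  0.2597 0.0223] yaw 39.3 tilt 0.33 F [0.3 0.5 2.4] grip 0.270
```

Gripped slim at a width of 23 mm. Lift and check.

```bash
python3 -m pendant '{"gripper":[2,2,2,2],"xyz":[[0,0,-2],[0,0,-7],[0,0,-13],[0,0,-15]],"twist":[0,0,0,0]}'; python3 go.py .5274 -.3279 .18 -13.8
```

```text
time: 4.5
tcp_pos: [0.4871, 0.2598, 0.1761]
tool_rot: [-2.957, -1.056, -0.016]
ft_force: [0.7, -0.2, -1.6]
grip_width: 0.271
t 4.50 tcp [0.4871 0.2598 0.1761] yaw 39.3 tilt 0.59 F [ 0.7 -0.2 -1.6] grip 0.271
[0.5274, -0.3279, 0.18, -13.8] -> xyz [-34.1   48.04  -0.64] twist 53.1
```

```bash
python3 -m pendant '{"gripper":[2,2,2,2,2],"xyz":[[-34.1,48,-0.6],[-34.1,48,-0.6],[-34.1,48,-0.6],[-34.1,48,-0.6],[-34.1,48,-0.6]],"twist":[53,53,53,53,53]}'; python3 go.py .5274 -.3279 .18 -13.8
```

```text
time: 5.12
tcp_pos: [0.5077, -0.0543, 0.1761]
tool_rot: [-3.112, 0.383, -0.014]
ft_force: [1.8, 0.6, -0.4]
grip_width: 0.27
t 5.12 tcp [ 0.5077 -0.0543  0.1761] yaw -14.0 tilt 0.61 F [ 1.8  0.6 -0.4] grip 0.270
[0.5274, -0.3279, 0.18, -13.8] -> xyz [ 8.55 26.06 -0.51] twist -0.2
```

```bash
python3 -m pendant '{"gripper":[2,2,2,2],"xyz":[[4,6,-0.5],[6,12,-0.5],[6,12,-0.5],[6,12,-0.5]],"twist":[0,0,0,0]}'
cat > wsnap.py <<'E'
import sys
from h import *
n=sys.argv[1]
c=vision.camera_params('wrist')
p,d=vision.snapshot('wrist');cv2.imwrite(f'pics/{n}.png',p[:,:,::-1])
K=c['intrinsics'];T=c['world_from_camera']
v,u=np.mgrid[:384,:512];P=np.stack([(u-K[0,2])/K[0,0]*d,(v-K[1,2])/K[1,1]*d,d],-1)@T[:3,:3].T+T[:3,3]
np.savez(f'pics/{n}.npz',p=p,d=d,K=K,T=T,P=P)
E
python3 wsnap.py w3; python3 go.py .5274 -.3279 .18 -13.8
```

```text
time: 5.62
tcp_pos: [0.5365, -0.1857, 0.1802]
tool_rot: [-3.111, 0.385, -0.012]
ft_force: [-0.9, 0.8, 0.9]
grip_width: 0.269
t 5.67 tcp [ 0.5366 -0.1848  0.1805] yaw -14.0 tilt 0.6 F [-0.2  0.8 -0.5] grip 0.273
[0.5274, -0.3279, 0.18, -13.8] -> xyz [ 2.58 14.11 -0.04] twist -0.2
```

View pics/w3.png

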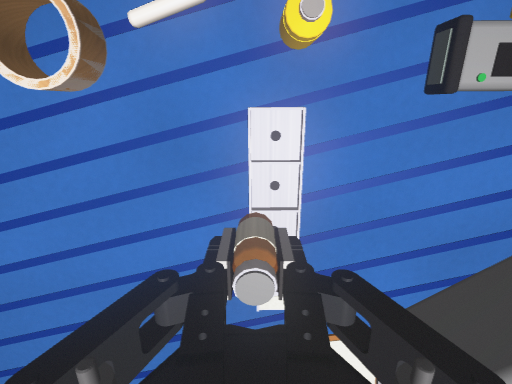

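The vial is held upright. The retain dots of bay 4 (276,135) and bay 3 (275,185) are visible, so I can cross-check the top view.

Run:
```python
from h import *
f=np.load('pics/w3.npz');K=f['K'];T=f['T'];g=cv2.cvtColor(f['p'],cv2.COLOR_RGB2GRAY).astype(float)
for u,v in((276,135),(275,185)):
    r=9;w=np.clip(150-g[v-r:v+r+1,u-r:u+r+1],0,None);y,x=np.mgrid[v-r:v+r+1,u-r:u+r+1];a,b=(x*w).sum()/w.sum(),(y*w).sum()/w.sum()
    q=T[:3,:3]@np.array([(a-K[0,2])/K[0,0],(b-K[1,2])/K[1,1],1]);o=T[:3,3];print(a,b,(o+q*(.010-o[2])/q[2]).round(4),f['P'][v,u+8].round(4))
```

```text
275.3099912100791 135.3530618224436 [ 0.5707 -0.1513  0.01  ] [ 0.5806 -0.1535  0.0095]
274.40248226950354 185.1354609929078 [ 0.5562 -0.2104  0.01  ] [ 0.5666 -0.2132  0.0091]
```

```bash
python3 -m pendant '{"gripper":[2,2,2,2,2],"xyz":[[1.2,5,0],[2.5,10,0],[2.6,14.1,4],[2.6,14.1,8],[2.6,14.1,8]],"twist":[0,0,0,0,0]}'; python3 go.py .5274 -.3279 .029 -13.8
```

```text
time: 6.3
tcp_pos: [0.527, -0.3251, 0.0967]
tool_rot: [-3.109, 0.381, -0.004]
ft_force: [-0.1, 0.5, -0.4]
grip_width: 0.267
t 6.30 tcp [ 0.527  -0.3251  0.0967] yaw -14.0 tilt 0.56 F [-0.1  0.5 -0.4] grip 0.267
[0.5274, -0.3279, 0.029, -13.8] -> xyz [0.09 0.33 6.76] twist -0.2
```

```bash
python3 -m pendant '{"gripper":[2,2,2,2,2],"xyz":[[0.1,0.3,3],[0.1,0.3,5.5],[0.1,0.3,6.5],[0.1,0.3,6.75],[0.1,0.3,6.75]],"twist":[0,0,0,0,0]}'; python3 go.py .5274 -.3279 .0263 -13.8
```

```text
time: 6.92
tcp_pos: [0.5283, -0.3276, 0.0307]
tool_rot: [-3.11, 0.38, -0.007]
ft_force: [-0.1, -0.2, 0.1]
grip_width: 0.269
t 6.92 tcp [ 0.5283 -0.3276  0.0307] yaw -13.9 tilt 0.56 F [-0.1 -0.2  0.1] grip 0.269
[0.5274, -0.3279, 0.0263, -13.8] -> xyz [-0.08  0.06  0.44] twist -0.1
```

```bash
python3 -m pendant '{"gripper":[2,2,2,2,2],"xyz":[[-0.1,0,0.2],[-0.1,0,0.3],[-0.1,0,0.4],[-0.1,0,0.45],[-0.1,0,0.5]],"twist":[0,0,0,0,0]}'; python3 go.py .5274 -.3279 .0263 -13.8
```

```text
time: 7.55
tcp_pos: [0.5273, -0.3273, 0.0262]
tool_rot: [-3.11, 0.38, -0.007]
ft_force: [-3.1, 2.5, 7.6]
grip_width: 0.269
t 7.55 tcp [ 0.5273 -0.3273  0.0262] yaw -13.9 tilt 0.56 F [-3.1  2.5  7.6] grip 0.269
[0.5274, -0.3279, 0.0263, -13.8] -> xyz [ 0.02  0.05 -0.01] twist -0.1
```

Contact with the floor, 7.6 N at the expected height. Open slowly, then rise.

```bash
python3 -m pendant '{"gripper":[2.6,3.2,4,5,5.5],"xyz":[[0,0,0],[0,0,0],[0,0,0],[0,0,0],[0,0,0]],"twist":[0,0,0,0,0]}'; python3 -m pendant '{"gripper":[5.5,5.5,6,7,7],"xyz":[[0,0,-1],[0,0,-4],[0,0,-9],[0,0,-15],[0,0,-17]],"twist":[0,0,0,0,0]}'; python3 wsnap.py w4; python3 go.py .5235 .2185 .18 39.3
```

```text
time: 8.18
tcp_pos: [0.5274, -0.3274, 0.0262]
tool_rot: [-3.11, 0.38, -0.007]
ft_force: [-0.2, -0.3, 0.2]
grip_width: 0.645
time: 8.8
tcp_pos: [0.5273, -0.3293, 0.2016]
tool_rot: [-3.113, 0.381, -0.016]
ft_force: [-0.1, -0.5, 0.1]
grip_width: 0.817
t 8.85 tcp [ 0.5274 -0.3294  0.2026] yaw -13.9 tilt 0.72 F [-1.2 -0.1  2.5] grip 0.814
[0.5235, 0.2185, 0.18, 39.3] -> xyz [-13.61 -53.06   2.47] twist -53.2
```

View pics/w4.png

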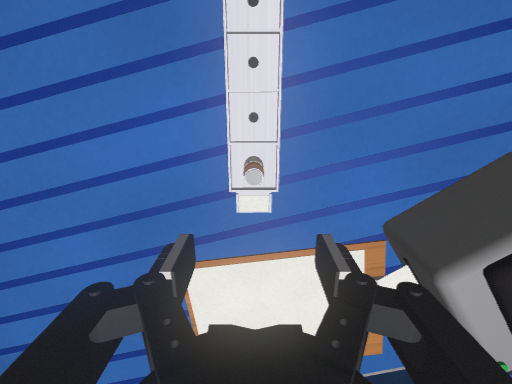

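Slim is standing upright mid-bay 1 of the retain rack, at (254,168). Back for the short vial, bay 2.

```bash
python3 -m pendant '{"gripper":[7,7,7,7,7],"xyz":[[-13.6,-53,2.5],[-13.6,-53,2.5],[-13.6,-53,2.5],[-13.6,-53,2.5],[-13.6,-53,2.5]],"twist":[-53,-53,-53,-53,-53]}'; python3 go.py .5237 .2185 .15 39.3
```

```text
time: 9.48
tcp_pos: [0.5242, -0.0144, 0.1865]
tool_rot: [2.957, 1.058, 0.02]
ft_force: [0.7, 0.3, 0.7]
grip_width: 0.818
t 9.47 tcp [ 0.5242 -0.0144  0.1865] yaw 39.4 tilt 0.73 F [0.7 0.3 0.7] grip 0.818
[0.5237, 0.2185, 0.15, 39.3] -> xyz [ 14.7  -18.05   3.74] twist 0.1
```

```bash
python3 -m pendant '{"gripper":[7,7,7,7,7],"xyz":[[5,-6,2],[10,-12,3.7],[14.7,-18,5],[14.7,-18,6.5],[14.7,-18,6.5]],"twist":[0,0,0,0,0]}'; python3 wsnap.py w5
python3 - <<'E'
from h import *
P=np.load('pics/w5.npz')['P']
g=(abs(P[...,2]-.060)<.004)&(np.hypot(P[...,0]-.5237,P[...,1]-.2185)<.02)
print(g.sum(),P[g].mean(0),cv2.minEnclosingCircle(P[g][:,:2].astype(np.float32)*1000))
E
python3 go.py .5237 .2185 .0195 39.3
```

```text
time: 10.1
tcp_pos: [0.5226, 0.2209, 0.1196]
tool_rot: [2.955, 1.065, 0.014]
ft_force: [-0.3, -1.0, -0.5]
grip_width: 0.818
469 [0.5234265  0.21985076 0.06011502] ((524.085205078125, 219.0071258544922), 10.445548057556152)
t 10.15 tcp [0.5232 0.2193 0.1209] yaw 39.5 tilt 0.58 F [-0.   0.6 -0.3] grip 0.821
[0.5237, 0.2185, 0.0195, 39.3] -> xyz [-0.11  0.05 10.14] twist 0.2
```

```bash
python3 -m pendant '{"gripper":[7,7,7,7,7],"xyz":[[-0.05,0.05,5],[-0.05,0.05,9],[-0.05,0.05,10.2],[-0.05,0.05,10.2],[-0.05,0.05,10.2]],"twist":[0,0,0,0,0]}' 30; python3 go.py .5237 .2187 .0195 39.3
```

```text
time: 10.78
tcp_pos: [0.5254, 0.219, 0.0211]
tool_rot: [2.956, 1.062, 0.02]
ft_force: [-0.8, 0.1, 1.0]
grip_width: 0.824
t 10.78 tcp [0.5254 0.219  0.0211] yaw 39.5 tilt 0.75 F [-0.8  0.1  1. ] grip 0.824
[0.5237, 0.2187, 0.0195, 39.3] -> xyz [-0.15 -0.08  0.16] twist 0.2
```

```bash
python3 -m pendant '{"gripper":[2.6,2.6,2.6,2.6,2.6],"xyz":[[-0.15,-0.1,0.2],[-0.15,-0.1,0.2],[-0.15,-0.1,0.2],[-0.15,-0.1,0.2],[-0.15,-0.1,0.2]],"twist":[0,0,0,0,0]}' 30; python3 -m pendant '{"gripper":[2.6,2.6],"xyz":[[0,0,0],[0,0,0]],"twist":[0,0]}' ;python3 go.py
```

```text
time: 11.4
tcp_pos: [0.5239, 0.219, 0.0199]
tool_rot: [2.956, 1.062, 0.022]
ft_force: [-0.7, -1.6, 6.5]
grip_width: 0.34
time: 11.65
tcp_pos: [0.524, 0.2191, 0.02]
tool_rot: [2.956, 1.062, 0.022]
ft_force: [0.1, -0.2, 2.8]
grip_width: 0.34
t 11.65 tcp [0.524  0.2191 0.02  ] yaw 39.5 tilt 0.82 F [ 0.1 -0.2  2.8] grip 0.340
```

```bash
python3 -m pendant '{"gripper":[2.6,2.6,2.6,2.6],"xyz":[[0,0,-2],[0,0,-7],[0,0,-13],[0,0,-15]],"twist":[0,0,0,0]}'; python3 go.py .5418 -.2688 .18 -13.8
```

```text
time: 12.15
tcp_pos: [0.523, 0.2189, 0.1739]
tool_rot: [2.956, 1.062, 0.03]
ft_force: [-0.5, 0.3, -2.1]
grip_width: 0.339
t 12.15 tcp [0.523  0.2189 0.1739] yaw 39.5 tilt 1.09 F [-0.5  0.3 -2.1] grip 0.339
[0.5418, -0.2688, 0.18, -13.8] -> xyz [-29.57  38.82  -0.88] twist 53.3
```

```bash
python3 -m pendant '{"gripper":[2.6,2.6,2.6,2.6,2.6],"xyz":[[-29.6,38.8,-0.8],[-29.6,38.8,-0.8],[-29.6,38.8,-0.8],[-29.6,38.8,-0.8],[-29.6,38.8,-0.8]],"twist":[53.3,53.3,53.3,53.3,53.3]}'; python3 go.py .5418 -.2688 .10 -13.8
```

```text
time: 12.78
tcp_pos: [0.5342, -0.0958, 0.1757]
tool_rot: [-3.109, 0.385, -0.027]
ft_force: [0.9, 0.1, -0.9]
grip_width: 0.337
t 12.78 tcp [ 0.5342 -0.0958  0.1757] yaw -14.1 tilt 1.1 F [ 0.9  0.1 -0.9] grip 0.337
[0.5418, -0.2688, 0.1, -13.8] -> xyz [ 4.83 16.68  7.48] twist -0.3
```

```bash
python3 -m pendant '{"gripper":[2.6,2.6,2.6,2.6,2.6],"xyz":[[2,6,0],[4,12,1],[4.8,16.7,4],[4.8,16.7,7.5],[4.8,16.7,7.5]],"twist":[0,0,0,0,0]}'; python3 go.py .5418 -.2688 .026 -13.8
```

```text
time: 13.4
tcp_pos: [0.5396, -0.2686, 0.0965]
tool_rot: [-3.107, 0.386, -0.018]
ft_force: [-0.0, 0.3, -0.7]
grip_width: 0.338
t 13.40 tcp [ 0.5396 -0.2686  0.0965] yaw -14.2 tilt 0.9 F [-0.   0.3 -0.7] grip 0.338
[0.5418, -0.2688, 0.026, -13.8] -> xyz [0.14 0.05 7.05] twist -0.4
```

```bash
python3 -m pendant '{"gripper":[2.6,2.6,2.6,2.6,2.6],"xyz":[[0.1,0,3],[0.1,0,5.7],[0.1,0,6.8],[0.1,0,7.1],[0.1,0,7.1]],"twist":[-0.3,-0.3,-0.3,-0.3,-0.3]}'; python3 go.py .5418 -.2688 .024 -13.8
```

```text
time: 14.02
tcp_pos: [0.5422, -0.2683, 0.0269]
tool_rot: [-3.109, 0.378, -0.021]
ft_force: [0.2, 0.7, 0.6]
grip_width: 0.338
t 14.03 tcp [ 0.5422 -0.2683  0.0269] yaw -13.9 tilt 0.95 F [0.2 0.7 0.6] grip 0.338
[0.5418, -0.2688, 0.024, -13.8] -> xyz [-0.03  0.06  0.29] twist -0.1
```

```bash
python3 -m pendant '{"gripper":[2.6,2.6,2.6,2.6,2.6],"xyz":[[0,0,0.15],[0,0,0.25],[0,0,0.3],[0,0,0.33],[0,0,0.36]],"twist":[0,0,0,0,0]}'; python3 go.py .5418 -.2688 .024 -13.8
```

```text
time: 14.65
tcp_pos: [0.5424, -0.2683, 0.0239]
tool_rot: [-3.109, 0.377, -0.022]
ft_force: [-2.9, 1.8, 7.2]
grip_width: 0.338
t 14.65 tcp [ 0.5424 -0.2683  0.0239] yaw -13.9 tilt 0.97 F [-2.9  1.8  7.2] grip 0.338
[0.5418, -0.2688, 0.024, -13.8] -> xyz [-0.04  0.07 -0.01] twist -0.1
```

```bash
python3 -m pendant '{"gripper":[3.2,3.8,4.5,5.5,6],"xyz":[[0,0,0],[0,0,0],[0,0,0],[0,0,0],[0,0,0]],"twist":[0,0,0,0,0]}'; python3 -m pendant '{"gripper":[6,6,6.5,7,7],"xyz":[[0,0,-1],[0,0,-4],[0,0,-9],[0,0,-15],[0,0,-17]],"twist":[0,0,0,0,0]}'; python3 wsnap.py w6; python3 go.py .562 .1697 .17 39.3
```

```text
time: 15.28
tcp_pos: [0.5423, -0.2683, 0.0239]
tool_rot: [-3.109, 0.377, -0.021]
ft_force: [-0.4, 0.6, -0.2]
grip_width: 0.705
time: 15.9
tcp_pos: [0.5407, -0.2702, 0.1992]
tool_rot: [-3.111, 0.378, -0.031]
ft_force: [0.6, -0.3, -0.2]
grip_width: 0.82
t 15.95 tcp [ 0.541  -0.2703  0.2003] yaw -13.9 tilt 1.26 F [-1.8  0.6  1.1] grip 0.820
[0.562, 0.1697, 0.17, 39.3] -> xyz [ -8.55 -43.19   3.28] twist -53.2
```

View pics/w6.png

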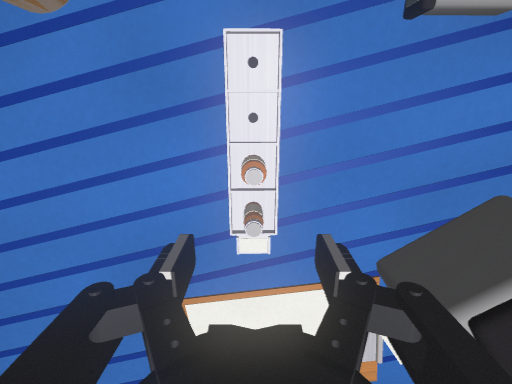

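Short is upright in bay 2 (254,172) and slim is undisturbed in bay 1 (254,222). Next is tall, bay 3.

```bash
python3 -m pendant '{"gripper":[7,7,7,7,7],"xyz":[[-8.5,-43.2,3],[-8.5,-43.2,3],[-8.5,-43.2,3],[-8.5,-43.2,3],[-8.5,-43.2,3]],"twist":[-53.2,-53.2,-53.2,-53.2,-53.2]}'; python3 go.py .562 .1697 .13 39.3
```

```text
time: 16.58
tcp_pos: [0.5554, 0.044, 0.1786]
tool_rot: [2.952, 1.066, 0.034]
ft_force: [1.2, -0.3, 0.5]
grip_width: 0.819
t 16.57 tcp [0.5554 0.044  0.1786] yaw 39.7 tilt 1.26 F [ 1.2 -0.3  0.5] grip 0.819
[0.562, 0.1697, 0.13, 39.3] -> xyz [ 8.43 -9.3   4.94] twist 0.4
```

```bash
python3 -m pendant '{"gripper":[7,7,7,7,7],"xyz":[[4,-5,2],[8.4,-9.3,4],[8.4,-9.3,5],[8.4,-9.3,5],[8.4,-9.3,5]],"twist":[0.4,0.4,0.4,0.4,0.4]}'; python3 wsnap.py w7
python3 - <<'E'
from h import *
P=np.load('pics/w7.npz')['P']
for z,x,y in((.080,.562,.1697),(.078,.6006,.1226)):
  g=(abs(P[...,2]-z)<.004)&(np.hypot(P[...,0]-x,P[...,1]-y)<.02)
  print(g.sum(),P[g].mean(0),cv2.minEnclosingCircle(P[g][:,:2].astype(np.float32)*1000))
E
python3 go.py .562 .1697 .032 39.3
```

```text
time: 17.2
tcp_pos: [0.562, 0.1683, 0.13]
tool_rot: [2.956, 1.053, 0.035]
ft_force: [-1.2, -0.6, 0.9]
grip_width: 0.816
517 [0.56164998 0.17022542 0.0801178 ] ((562.405029296875, 169.52635192871094), 10.380912780761719)
406 [0.59982507 0.12333598 0.07797438] ((600.579833984375, 122.75426483154297), 10.37662410736084)
t 17.25 tcp [0.5622 0.1682 0.1303] yaw 39.2 tilt 1.33 F [ 1.1 -0.  -0.4] grip 0.819
[0.562, 0.1697, 0.032, 39.3] -> xyz [-0.12 -0.23  9.83] twist -0.1
```

```bash
python3 -m pendant '{"gripper":[7,7,7,7,7],"xyz":[[-0.1,-0.2,5],[-0.1,-0.2,8.8],[-0.1,-0.2,9.9],[-0.1,-0.2,9.9],[-0.1,-0.2,9.9]],"twist":[0,0,0,0,0]}' 30; python3 -m pendant '{"gripper":[2.6,2.6,2.6,2.6,2.6],"xyz":[[0,0,0],[0,0,0],[0,0,0],[0,0,0],[0,0,0]],"twist":[0,0,0,0,0]}' 30; python3 -m pendant '{"gripper":[2.6],"xyz":[[0,0,0]],"twist":[0]}' ;python3 go.py
```

```text
time: 17.88
tcp_pos: [0.5635, 0.1696, 0.0334]
tool_rot: [2.957, 1.052, 0.04]
ft_force: [-0.2, 0.8, -0.4]
grip_width: 0.822
time: 18.5
tcp_pos: [0.5638, 0.1696, 0.0345]
tool_rot: [2.956, 1.052, 0.042]
ft_force: [-2.2, -1.1, 6.6]
grip_width: 0.342
time: 18.62
tcp_pos: [0.5639, 0.1697, 0.0349]
tool_rot: [2.956, 1.052, 0.043]
ft_force: [0.2, -0.0, -0.1]
grip_width: 0.342
t 18.62 tcp [0.5639 0.1697 0.0349] yaw 39.2 tilt 1.58 F [ 0.2 -0.  -0.1] grip 0.342
```

```bash
python3 -m pendant '{"gripper":[2.6,2.6,2.6,2.6],"xyz":[[0,0,-2],[0,0,-7],[0,0,-13],[0,0,-15]],"twist":[0,0,0,0]}'; python3 go.py .5559 -.2100 .19 -13.8
```

```text
time: 19.12
tcp_pos: [0.5609, 0.1692, 0.1892]
tool_rot: [2.956, 1.052, 0.051]
ft_force: [-1.2, -0.3, -1.6]
grip_width: 0.343
t 19.12 tcp [0.5609 0.1692 0.1892] yaw 39.2 tilt 1.88 F [-1.2 -0.3 -1.6] grip 0.343
[0.5559, -0.21, 0.19, -13.8] -> xyz [-24.34  29.09  -0.38] twist 53.0
```

```bash
python3 -m pendant '{"gripper":[2.6,2.6,2.6,2.6,2.6],"xyz":[[-24.3,29,-0.4],[-24.3,29,-0.4],[-24.3,29,-0.4],[-24.3,29,-0.4],[-24.3,29,-0.4]],"twist":[53,53,53,53,53]}'; python3 go.py .5559 -.2100 .12 -13.8
```

```text
time: 19.75
tcp_pos: [0.5561, -0.1455, 0.1894]
tool_rot: [-3.106, 0.385, -0.049]
ft_force: [0.9, 1.2, -0.2]
grip_width: 0.341
t 19.75 tcp [ 0.5561 -0.1455  0.1894] yaw -14.2 tilt 1.9 F [ 0.9  1.2 -0.2] grip 0.341
[0.5559, -0.21, 0.12, -13.8] -> xyz [1.35 6.36 6.88] twist -0.4
```

```bash
python3 -m pendant '{"gripper":[2.6,2.6,2.6,2.6],"xyz":[[0.7,4,0],[1.4,6.3,0],[1.4,6.3,2],[1.4,6.3,7]],"twist":[-0.4,-0.4,-0.4,-0.4]}'; python3 go.py .5559 -.2100 .042 -13.8
```

```text
time: 20.25
tcp_pos: [0.5579, -0.2106, 0.1203]
tool_rot: [-3.108, 0.376, -0.056]
ft_force: [0.5, 0.7, -0.9]
grip_width: 0.341
t 20.25 tcp [ 0.5579 -0.2106  0.1203] yaw -13.8 tilt 2.14 F [ 0.5  0.7 -0.9] grip 0.341
[0.5559, -0.21, 0.042, -13.8] -> xyz [-0.48  0.1   7.82] twist -0.0
```

```bash
python3 -m pendant '{"gripper":[2.6,2.6,2.6,2.6,2.6],"xyz":[[-0.2,0,3],[-0.35,0,6],[-0.5,0,7.5],[-0.5,0,7.8],[-0.5,0,7.8]],"twist":[0,0,0,0,0]}'; python3 go.py .5559 -.2100 .0388 -13.8
python3 - <<'E'
from scipy.spatial.transform import Rotation as R
from cell import manip
s=manip.state();print(R.from_rotvec(s['tool_rot']).as_matrix().round(4),s['joint_pos'].round(3))
E
```

```text
time: 20.88
tcp_pos: [0.5564, -0.2091, 0.0432]
tool_rot: [-3.109, 0.376, -0.058]
ft_force: [0.2, -0.0, 0.1]
grip_width: 0.34
t 20.88 tcp [ 0.5564 -0.2091  0.0432] yaw -13.8 tilt 2.2 F [ 0.2 -0.   0.1] grip 0.340
[0.5559, -0.21, 0.0388, -13.8] -> xyz [-0.05  0.1   0.44] twist -0.0
[[ 0.9705 -0.2382  0.0381]
 [-0.2386 -0.9711  0.0053]
 [ 0.0357 -0.0142 -0.9993]] [-0.368  0.167 -0.099  1.27   0.019  1.443]
```

```bash
python3 -m pendant '{"gripper":[2.6,2.6,2.6,2.6,2.6],"xyz":[[0,0.1,0.2],[0,0.1,0.35],[0,0.1,0.4],[0,0.1,0.45],[0,0.1,0.5]],"twist":[0,0,0,0,0]}'; python3 go.py .5559 -.2100 .0388 -13.8
```

```text
time: 21.5
tcp_pos: [0.5565, -0.2101, 0.0388]
tool_rot: [-3.109, 0.376, -0.059]
ft_force: [-3.2, 2.6, 7.2]
grip_width: 0.338
t 21.50 tcp [ 0.5565 -0.2101  0.0388] yaw -13.8 tilt 2.23 F [-3.2  2.6  7.2] grip 0.338
[0.5559, -0.21, 0.0388, -13.8] -> xyz [-0.06  0.01 -0.  ] twist -0.0
```

```bash
python3 -m pendant '{"gripper":[3.2,3.8,4.5,5.5,6],"xyz":[[0,0,0],[0,0,0],[0,0,0],[0,0,0],[0,0,0]],"twist":[0,0,0,0,0]}'; python3 -m pendant '{"gripper":[6,6,6.5,7,7],"xyz":[[0,0,-1],[0.15,0,-4],[0.4,-0.1,-9],[0.6,-0.2,-15],[0.6,-0.2,-15]],"twist":[0,0,0,0,0]}'; python3 wsnap.py w8; python3 go.py .6003 .1228 .18 39.3
```

```text
time: 22.12
tcp_pos: [0.5565, -0.2101, 0.0387]
tool_rot: [-3.109, 0.376, -0.059]
ft_force: [-0.2, -0.1, 0.6]
grip_width: 0.704
time: 22.75
tcp_pos: [0.5588, -0.211, 0.1954]
tool_rot: [-3.111, 0.376, -0.073]
ft_force: [0.7, -0.4, -0.5]
grip_width: 0.82
t 22.80 tcp [ 0.5581 -0.2108  0.1922] yaw -13.8 tilt 2.49 F [ 0.1  0.6 -0.8] grip 0.823
[0.6003, 0.1228, 0.18, 39.3] -> xyz [ -3.91 -33.38   1.51] twist -53.1
```

View pics/w8.png

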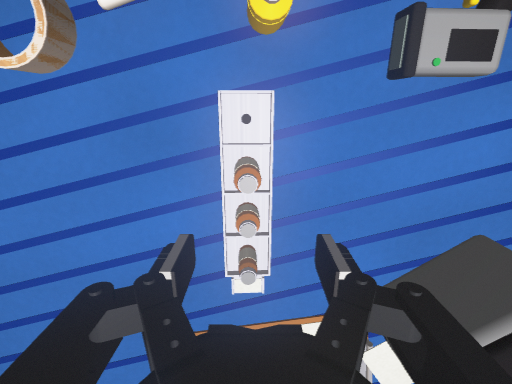

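Tall is upright in bay 3 (247,178), with slim and short in place. Now wide, bay 4.

```bash
python3 -m pendant '{"gripper":[8.5,8.5,8.5,8.5,8.5],"xyz":[[-3.9,-33.4,1],[-3.9,-33.4,1],[-3.9,-33.4,1],[-3.9,-33.4,1],[-3.9,-33.4,1]],"twist":[-53.1,-53.1,-53.1,-53.1,-53.1]}' 40; python3 go.py .6003 .1228 .13 39.3 .6003 .1228 .032 39.3
```

```text
time: 23.42
tcp_pos: [0.5966, 0.1015, 0.1843]
tool_rot: [2.944, 1.061, 0.063]
ft_force: [0.8, 0.0, -0.2]
grip_width: 0.994
t 23.43 tcp [0.5966 0.1015 0.1843] yaw 39.7 tilt 2.4 F [ 0.8  0.  -0.2] grip 0.994
[0.6003, 0.1228, 0.13, 39.3] -> xyz [ 1.46 -1.53  5.44] twist 0.4
[0.6003, 0.1228, 0.032, 39.3] -> xyz [ 1.13 -1.77 15.24] twist 0.4
```

```bash
python3 -m pendant '{"gripper":[8.5,8.5,8.5,8.5,8.5],"xyz":[[1.4,-1.5,1.5],[1.4,-1.5,3],[1.4,-1.5,5],[1.4,-1.5,5.4],[1.4,-1.5,5.4]],"twist":[0.4,0.4,0.4,0.4,0.4]}'; python3 wsnap.py w9
python3 - <<'E'
from h import *
P=np.load('pics/w9.npz')['P']
for z,x,y in((.078,.6003,.1228),):
  g=(abs(P[...,2]-z)<.004)&(np.hypot(P[...,0]-x,P[...,1]-y)<.02)
  print(g.sum(),P[g].mean(0),cv2.minEnclosingCircle(P[g][:,:2].astype(np.float32)*1000))
E
python3 go.py .6003 .1228 .032 39.3
```

```text
time: 24.05
tcp_pos: [0.5998, 0.1212, 0.1303]
tool_rot: [2.949, 1.049, 0.062]
ft_force: [-0.2, 0.3, 0.9]
grip_width: 0.995
504 [0.60012311 0.12289709 0.07816448] ((600.84765625, 122.08442687988281), 10.526283264160156)
t 24.10 tcp [0.6001 0.1214 0.1309] yaw 39.2 tilt 2.42 F [ 0.2  1.  -0.3] grip 0.996
[0.6003, 0.1228, 0.032, 39.3] -> xyz [-0.24 -0.33  9.88] twist -0.1
```

```bash
python3 -m pendant '{"gripper":[8.5,8.5,8.5,8.5,8.5],"xyz":[[-0.1,-0.2,5],[-0.2,-0.3,8.8],[-0.25,-0.3,10],[-0.25,-0.3,10],[-0.25,-0.3,10]],"twist":[0,0,0,0,0]}' 30; python3 -m pendant '{"gripper":[3.8,3.8,3.8,3.8,3.8],"xyz":[[-0.1,0,0],[-0.1,0,0],[-0.1,0,0],[-0.1,0,0],[-0.1,0,0]],"twist":[0,0,0,0,0]}' 30; python3 -m pendant '{"gripper":[3.8],"xyz":[[0,0,0]],"twist":[0]}' ;python3 go.py
```

```text
time: 24.72
tcp_pos: [0.6017, 0.1227, 0.0331]
tool_rot: [2.948, 1.049, 0.068]
ft_force: [0.2, -1.2, 0.5]
grip_width: 1.001
time: 25.35
tcp_pos: [0.6013, 0.1221, 0.0339]
tool_rot: [2.948, 1.049, 0.07]
ft_force: [-1.9, -0.7, 5.4]
grip_width: 0.48
time: 25.48
tcp_pos: [0.6013, 0.1221, 0.0341]
tool_rot: [2.948, 1.049, 0.07]
ft_force: [-0.4, -0.3, -1.2]
grip_width: 0.477
t 25.48 tcp [0.6013 0.1221 0.0341] yaw 39.2 tilt 2.66 F [-0.4 -0.3 -1.2] grip 0.477
```

```bash
python3 -m pendant '{"gripper":[3.8,3.8,3.8,3.8,3.8],"xyz":[[0,0,-2],[0.2,0,-7],[0.5,0.2,-13],[0.6,0.3,-17],[0.6,0.3,-17]],"twist":[0,0,0,0,0]}'; python3 go.py .5708 -.1510 .20 -13.8
```

```text
time: 26.1
tcp_pos: [0.6012, 0.1232, 0.2077]
tool_rot: [2.947, 1.049, 0.079]
ft_force: [0.0, -0.2, -1.8]
grip_width: 0.48
t 26.10 tcp [0.6012 0.1232 0.2077] yaw 39.2 tilt 2.97 F [ 0.  -0.2 -1.8] grip 0.480
[0.5708, -0.151, 0.2, -13.8] -> xyz [-19.7   19.31   0.48] twist 53.0
```

```bash
python3 -m pendant '{"gripper":[3.8,3.8,3.8,3.8,3.8],"xyz":[[-19.7,19.3,0.4],[-19.7,19.3,0.4],[-19.7,19.3,0.4],[-19.7,19.3,0.4],[-19.7,19.3,0.4]],"twist":[53,53,53,53,53]}'; python3 go.py .5708 -.1510 .12 -13.8
```

```text
time: 26.72
tcp_pos: [0.5694, -0.1538, 0.1987]
tool_rot: [-3.105, 0.39, -0.075]
ft_force: [0.0, 0.9, -1.8]
grip_width: 0.481
t 26.73 tcp [ 0.5694 -0.1538  0.1987] yaw -14.3 tilt 2.82 F [ 0.   0.9 -1.8] grip 0.481
[0.5708, -0.151, 0.12, -13.8] -> xyz [-0.3  -0.17  7.87] twist -0.5
```

```bash
python3 -m pendant '{"gripper":[3.8,3.8,3.8,3.8],"xyz":[[-0.1,-0.1,3],[-0.3,-0.2,7],[-0.35,-0.2,8.8],[-0.35,-0.2,8.8]],"twist":[-0.5,-0.5,-0.5,-0.5]}'; python3 go.py .5708 -.1510 .042 -13.8
```

```text
time: 27.22
tcp_pos: [0.5699, -0.1502, 0.1089]
tool_rot: [-3.107, 0.376, -0.07]
ft_force: [0.5, 0.7, 0.2]
grip_width: 0.487
t 27.23 tcp [ 0.5699 -0.1502  0.1089] yaw -13.8 tilt 2.65 F [0.5 0.7 0.2] grip 0.487
[0.5708, -0.151, 0.042, -13.8] -> xyz [-0.18  0.17  6.69] twist -0.0
```

```bash
python3 -m pendant '{"gripper":[3.8,3.8,3.8,3.8,3.8],"xyz":[[-0.1,0.1,3],[-0.15,0.15,5.5],[-0.2,0.15,6.4],[-0.2,0.15,6.7],[-0.2,0.15,6.7]],"twist":[0,0,0,0,0]}'; python3 go.py .5708 -.1510 .0381 -13.8
```

```text
time: 27.85
tcp_pos: [0.5713, -0.1509, 0.0431]
tool_rot: [-3.107, 0.376, -0.073]
ft_force: [-0.2, 0.2, -2.1]
grip_width: 0.481
t 27.85 tcp [ 0.5713 -0.1509  0.0431] yaw -13.8 tilt 2.73 F [-0.2  0.2 -2.1] grip 0.481
[0.5708, -0.151, 0.0381, -13.8] -> xyz [-0.07  0.03  0.5 ] twist -0.0
```

```bash
python3 -m pendant '{"gripper":[3.8,3.8,3.8,3.8,3.8],"xyz":[[0,0,0.25],[0,0,0.4],[0,0,0.5],[0,0,0.55],[0,0,0.6]],"twist":[0,0,0,0,0]}'; python3 go.py .5708 -.1510 .0381 -13.8
```

```text
time: 28.48
tcp_pos: [0.5718, -0.1507, 0.0383]
tool_rot: [-3.107, 0.376, -0.074]
ft_force: [-3.5, 2.5, 11.2]
grip_width: 0.485
t 28.48 tcp [ 0.5718 -0.1507  0.0383] yaw -13.8 tilt 2.78 F [-3.5  2.5 11.2] grip 0.485
[0.5708, -0.151, 0.0381, -13.8] -> xyz [-0.1   0.05  0.01] twist -0.0
```

Floor contact. Release slowly, rise, and look.

```bash
python3 -m pendant '{"gripper":[4.4,5,5.6,6.4,7],"xyz":[[0,0,0],[0,0,0],[0,0,0],[0,0,0],[0,0,0]],"twist":[0,0,0,0,0]}'; python3 -m pendant '{"gripper":[7,7,7.5,7.5,7.5],"xyz":[[0,0,-1],[0.15,0,-4],[0.4,0,-9],[0.7,0,-15],[0.7,0,-15]],"twist":[0,0,0,0,0]}'; python3 -m pendant '{"gripper":[7.5,7.5,7.5,7.5,7.5],"xyz":[[-8,0,-3],[-14,0,-4],[-20,0,-4],[-20,0,-4],[-20,0,-4]],"twist":[0,0,0,0,0]}'; python3 go.py
python3 - <<'E'
from h import *
for n in('top','scene'):
    p,d=vision.snapshot(n);np.savez(f'pics/{n}1.npz',p=p,d=d);cv2.imwrite(f'pics/{n}1.png',p[:,:,::-1])
    if n=='scene':cv2.imwrite('pics/scene1c.png',cv2.resize(p[110:240,150:350,::-1],None,fx=4,fy=4,interpolation=2))
E
```

```text
time: 29.1
tcp_pos: [0.5718, -0.1507, 0.0382]
tool_rot: [-3.107, 0.376, -0.074]
ft_force: [-0.7, -0.3, 0.8]
grip_width: 0.818
time: 29.72
tcp_pos: [0.5732, -0.1538, 0.1948]
tool_rot: [-3.108, 0.376, -0.088]
ft_force: [-0.0, -0.2, -1.1]
grip_width: 0.879
time: 30.35
tcp_pos: [0.3763, -0.1061, 0.2244]
tool_rot: [-3.108, 0.376, -0.09]
ft_force: [0.6, -0.8, 0.3]
grip_width: 0.881
t 30.35 tcp [ 0.3763 -0.1061  0.2244] yaw -13.8 tilt 3.36 F [ 0.6 -0.8  0.3] grip 0.881
```

View pics/scene1c.png

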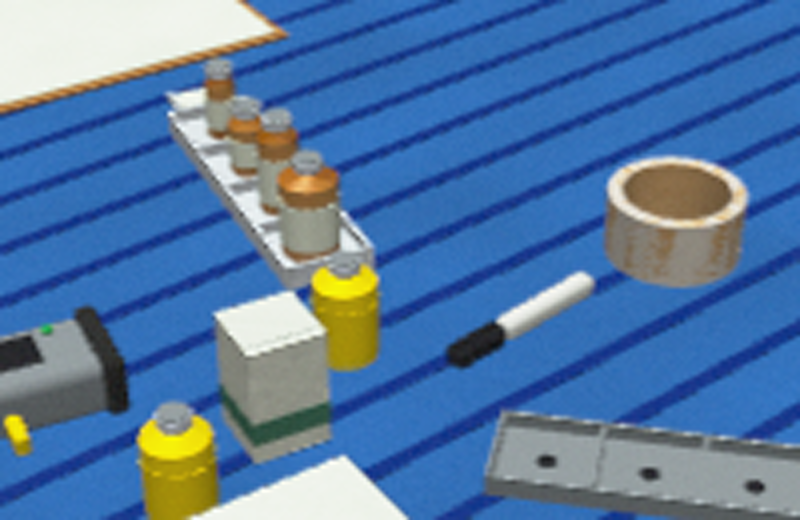

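View pics/top1.png

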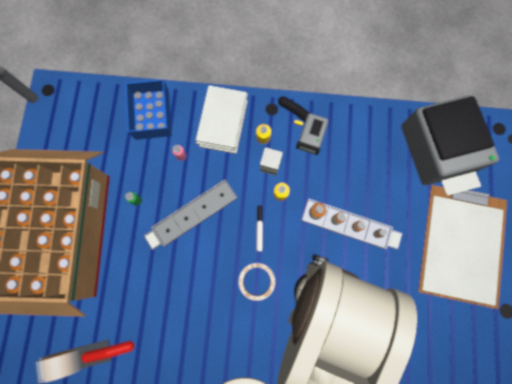

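All four stand upright in the retain rack, from the tab: slim, short, tall, wide. The pen, carton and look-alikes appear unmoved. One numeric check before handing in.

Run:
```python
from h import *
from cell import manip
d=np.load('pics/scene1.npz')['d'];X=cloud('scene',d)
C=dict(slim=(.5274,-.3279,.070),short=(.5418,-.2688,.065),tall=(.5559,-.21,.085),wide=(.5708,-.151,.083))
for n,(x,y,z) in C.items():
    g=(np.hypot(X[...,0]-x,X[...,1]-y)<.022)&(X[...,2]>z-.006)&(X[...,2]<z+.012)
    print(n,g.sum(),'off mm',((X[g].mean(0)-[x,y,z])*1000).round(1),'top',np.percentile(X[g][:,2],95).round(4),'exp',z)
a=np.load('pics/top0.npz')['p'].astype(int);b=np.load('pics/top1.npz')['p'].astype(int);D=abs(a-b).max(-1)
print('pen diff',D[200:255,250:270].max(),'carton diff',D[145:178,255:290].max())
print(manip.state()['time'],manip.finish_job())
```

```text
slim 23 off mm [ 3.3  5.  -1.4] top 0.0707 exp 0.07
short 28 off mm [ 3.7  4.8 -0.9] top 0.067 exp 0.065
tall 33 off mm [ 4.2  4.6 -1.3] top 0.0867 exp 0.085
wide 34 off mm [ 5.   4.6 -1.6] top 0.0839 exp 0.083
pen diff 7 carton diff 7
the job is handed in; nothing more can be done
30.45 None
```

All four vials were moved one at a time and stand in the retain rack. Counted from its tab they are slim (bay 1), short (bay 2), tall (bay 3) and wide (bay 4), the same numbers they came from. I handed the job in at about 30.5 s; no verdict was reported.

**Set-down:** each vial was lowered to floor contact, with an upward force of 7–11 N on the tool, before I opened the gripper slowly.

**Last checks:**
- The cap heights match upright vials on the bay floors to within 1–2 mm.
- The caps read 3–5 mm from the bay centres in x and in y. I put most of that down to the camera seeing only their near side. It is within the bay clearance of at least 8 mm.
- The pen and carton pixels are unchanged from the first picture.

**Disagreements:**
- The top and wrist cameras differed by up to about 5 mm on the starting vial positions. I used mostly the wrist values.
- The tool tilt drifted from 0° to about 3° over the run. The vials were still upright in every view taken after release.

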